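# Draw the weighing hood's sash down with the hook pole

## Task

Take the short hook pole from its rest and pass its hook down through the steel ring high on the front of the weighing hood's raised sash. With the hook, draw the sash all the way down to its stop and keep a firm pull of about 15 newtons on it there for a second to seat it; never load the hood with more than 22 newtons and keep the gripper off the hood. Then unhook and lay the pole back in its two notches, leaving the sash down and the other things on the bench where they are.

Things in the scene. Friction and masses are not known exactly. Their poses are not given: they have to be found in the camera images.
- pole: Cranked hook pole, 0.16-0.25 kg. Origin: on the axis of its black handle; handle x -100..85, 20 wide (y), 24 high (z) mm, x towards the rod, z up as it lies; flat-sided: grip across y at the origin, hard, as the pull twists it in the fingers. At x 90 a 10 mm steel rod stands upright from the axis to z 160, then hooks over forward and down (8 mm rod, in the x-z plane, top at z 178).
- hook_tip (a point): Free end of the hook, pointing straight down while the handle is level; pole frame x 120, y 0, z 132 mm. The hook's rod there is 8 mm thick and stands 30 mm ahead of the upright rod.
- hook_seat (a point): Inside top of the hook's arch, where the ring's bar bears in the pull; pole frame x 105, y 0, z 170 mm: 15 mm nearer the hand than hook_tip and 38 mm higher.
- rest: Low plastic stand for the pole, position and yaw vary. Origin: underside, below the pole's origin; x as the pole's handle. Base 200 x 90 x 12 mm, two 10 mm thick uprights at x 55 and -75 mm with U notches 27 mm wide, flared at the top; notch floors at 50 mm, prong tops at 76 mm. The handle lies in them, rod up, the pole's origin 62 mm above the rest's and within 8 mm along x.
- hood: Powder weighing hood: clear box 220 deep, 340 wide, 240 high on a grey floor, front towards the robot (its -x). Position and yaw vary. Origin: middle of the lower front edge, x into the hood. At its front two aluminium guide posts, 370 high, carry the sash; a balance stands inside. Fixed.
- sash (a joint): Travel of the clear, aluminium-framed sash: 0 raised, 0.100 m fully down on its hard stop; starts at 0 to 0.025. Counterbalanced: it stays where it is left; sliding takes about 5 N plus a little damping (0.3 N at 50 mm/s).
- sash_eye (a point): Pivot of the pull ring, on the sash's front near its top, mid-width; axes as the hood's; 338 mm up at joint 0, goes down with the sash. Level steel ring: bar 6, hole 26, outside 38 mm, centre 36 mm from the pivot, nominally to -x, but it swivels stiffly and hangs up to 0.7 rad (23 mm) to either side, unmeasured: look or feel. Resistance with the tip above ring level: it is on the bar.
- powder_jar: Big white screw jar, 110 mm across, 160 tall. Bystander, loose; origin at its underside's centre.
- vial: Small amber vial, 34 mm across, 60 tall. Bystander, loose; origin at its underside's centre.
- jar_lid: Flat green jar lid lying on the bench, 90 mm across, 14 thick. Bystander, loose; origin at its underside's centre.
- spatula: Small weighing spatula lying on the bench, 160 mm long. Bystander, loose; origin at its underside's centre (middle of its length).
- beaker: Glass beaker, 70 mm across, 80 tall. Bystander, loose; origin at its underside's centre.
- tablet_bottle: White tablet bottle, 48 mm across, 85 tall. Bystander, loose; origin at its underside's centre.
- mortar: White mortar bowl, 90 mm across, 55 tall. Bystander, loose; origin at its underside's centre.

How it is judged:
By the outcome, as a careful person would: the job done as asked, in the order asked, and still so for the second after the job is handed in, with the robot touching nothing.
It also fails if it takes over 72 s, if anything falls off the work surface, if the arm or the gripper's body presses on something with over 40 N, if the wrist force passes 120 N, or if a joint passes its speed limit or range.

## Robot

A 6-joint arm with a two-finger parallel gripper is mounted at the origin on the work surface. World frame = base frame: x ahead of the robot, y to its left, z up, the work surface at z = 0. Lengths are in m, angles in rad, forces in N, time in s.
With the tool pointing down it reaches from about 0.325 to 0.775 m from the base axis. Payload 5.5 kg.
Tool frame: the origin (TCP) lies at the very end of the fingers, on their centre line; the grasp point (between the pads) lies 19 mm behind it; z points along the fingers, y is the line along which they close (so a half turn about z gives the same grasp; the last joint's range is limited). The gripper opens to 85 mm and grips with 20 to 120 N. Pads are 22 mm wide; open, the fingers measure 114 mm over their backs; the gripper's body (76 mm by 85 mm) begins 54 mm behind the grasp point. The pads swing forward as they close: fully open they stand 13 mm farther back than shut.
Start: joints at [-1.316, 0.091, 1.231, -0, 1.82, -0.057], TCP at [0.184, -0.571, 0.231] pointing down, gripper open.
Joint ranges: [-2.87, 2.87], [-0.86, 2.18], [0.17, 2.46], [-1.51, 4.65], [0.06, 2.69], [-2.65, 2.65]. Speed limits (rad/s): [2.57, 2.57, 3.01, 3.14, 3.14, 3.14].

## Interface

Orientations are given as a unit quaternion [w, x, y, z].
In Python, from cell import r gives the robot as it stands. Calls block until the motion is done:
- r.goto(position, orientation): joint-space move of the TCP to a pose.
- r.movel(position, rot=None, max_speed=0.15): straight line of the TCP; rot=None keeps the orientation; max_speed is the mean speed in m/s.
- r.move_j(angles): joint-space move.
- r.move_gripper(opening, f_grip=None): finger opening in m; f_grip is the grip in N (None keeps the last); returns when the fingers have stopped.
- r.pause(seconds).
- r.solve_ik(position, orientation): joint angles nearest the present ones, or None.
- r.capture(name): name is "scene" or "top"; returns the picture (400x640x3 uint8, blue, green, red); there is no depth.
- r.calibration(name): a dict with "fx", "fy", "cx", "cy" (pixels), "camera_from_world" (4x4, takes a point from world to camera coordinates). Camera axes: x right, y down, z forward; pixel columns grow to the right and rows downward; lengths in m; the calibration is good to about 2 mm. A picture is of the moment at which its call begins. calibration takes no time and is no camera call.
A pose or a line that the arm cannot do raises r.MotionError and nothing moves.
- r.sign_off(): hands the job in; it is judged then, once.
Readings, each from a call of its own:
- r.read_time(): time.
- r.read_joint_pos(): joint angles.
- r.read_dq(): joint speeds.
- r.read_joint_torque(): joint torques, N m.
- r.read_tool_pos(): TCP position.
- r.read_ee_rot(): TCP orientation.
- r.read_force(): force on the tool from outside, world axes, zero at the start.
- r.read_ft_torque(): the same for the moment, N m.
- r.read_finger_gap(): finger opening in m.
- r.read_gripper_force(): force on a finger pad.
Only numpy, scipy, OpenCV 4.12 (cv2) and the standard library are available. Lean on these libraries where they do the work, as an engineer would, in place of code of your own. Each camera call takes 0.05 s, during which the arm holds its last target. There are 200 camera calls.

## Working session

There is one attempt and no reset: what is moved stays moved. The work goes in short steps, each a Python script; the robot and the scene stay as the last script left them, time stands still between calls to the robot, and variables do not carry over. Pictures are saved under pics/ and viewed, at most 11 in all, crops included, and the job is handed in when it is done.

```bash
ls; mkdir -p pics
python3 - <<'E'
from cell import r
import cv2,numpy as np
for n in("scene","top"):
    cv2.imwrite(f"pics/{n}0.png",r.capture(n))
    c=r.calibration(n);print(n,c["fx"],c["fy"],c["cx"],c["cy"]);print(np.round(c["camera_from_world"],4))
print(r.read_time(),r.read_ee_rot(),r.read_force())
E
```

```text
pics
scene 445.4633786785378 445.4633786785378 324.85299468082434 195.3171393918531
[[ 0.3096  0.9508 -0.0049 -0.1605]
 [ 0.746  -0.2461 -0.6188 -0.2615]
 [-0.5896  0.188  -0.7855  1.8066]
 [ 0.      0.      0.      1.    ]]
top 386.36329374241774 386.36329374241774 322.01516366065425 198.36619384821836
[[ 0.0458 -0.9989  0.0052 -0.0328]
 [-0.9783 -0.0459 -0.2019  0.5778]
 [ 0.2019  0.0042 -0.9794  1.2565]
 [ 0.      0.      0.      1.    ]]
0.1 [-8.81777975e-04  9.87868074e-01  1.55292890e-01 -9.59025316e-05] [-0.27853779 -0.38088132  0.64688437]
```

View pics/scene0.png

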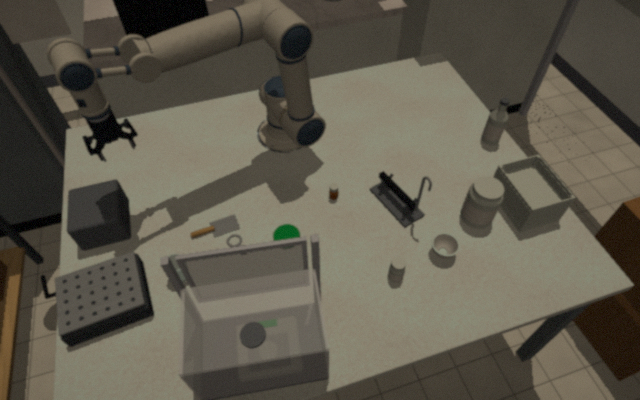

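View pics/top0.png

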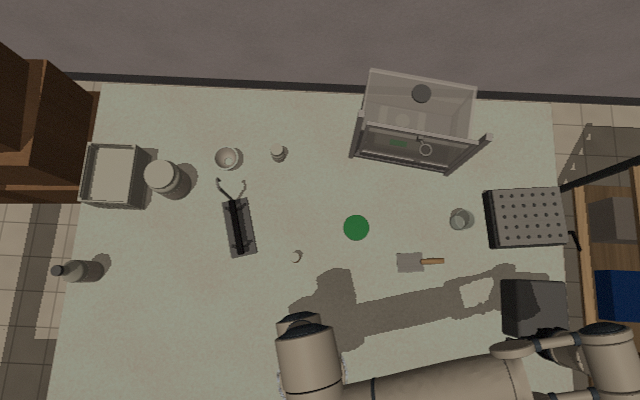

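```bash
cat > h.py <<'E'
import numpy as np,cv2
from cell import r
C={n:r.calibration(n) for n in("scene","top")}
def proj(n,p):
    c=C[n];q=c["camera_from_world"]@np.append(p,1);return np.array([c["fx"]*q[0]/q[2]+c["cx"],c["fy"]*q[1]/q[2]+c["cy"]])
def ray(n,u):
    c=C[n];T=c["camera_from_world"];R=T[:3,:3];d=R.T@np.array([(u[0]-c["cx"])/c["fx"],(u[1]-c["cy"])/c["fy"],1]);return -R.T@T[:3,3],d/np.linalg.norm(d)
def plane(n,u,z):
    o,d=ray(n,u);return o+d*(z-o[2])/d[2]
def tri(us,ut):
    o1,d1=ray("scene",us);o2,d2=ray("top",ut)
    s=np.linalg.lstsq(np.c_[d1,-d2],o2-o1,rcond=None)[0];a,b=o1+s[0]*d1,o2+s[1]*d2
    return (a+b)/2,np.linalg.norm(a-b)
E
python3 - <<'E'
from h import *
s=cv2.imread("pics/scene0.png");t=cv2.imread("pics/top0.png")
f=lambda im,x,y,w,h,k:cv2.convertScaleAbs(cv2.resize(im[y:y+h,x:x+w],None,fx=k,fy=k,interpolation=cv2.INTER_CUBIC),alpha=1.4,beta=15)
cv2.imwrite("pics/a.png",np.vstack([f(s,160,225,180,75,4),f(t,345,105,180,75,4)]))
cv2.imwrite("pics/b.png",np.hstack([f(s,360,165,80,80,5),f(t,200,175,80,90,5)[:400]]))
print(plane("top",(459,219),.04),proj("scene",plane("top",(459,219),.04)))
print(tri((235,240),(425,149)))
E
```

```text
[ 0.53249654 -0.47768482  0.04      ] [178.67164438 269.54148405]
(array([ 0.67635052, -0.28414442,  0.32796637]), np.float64(0.003226375640641228))
```

View pics/a.png

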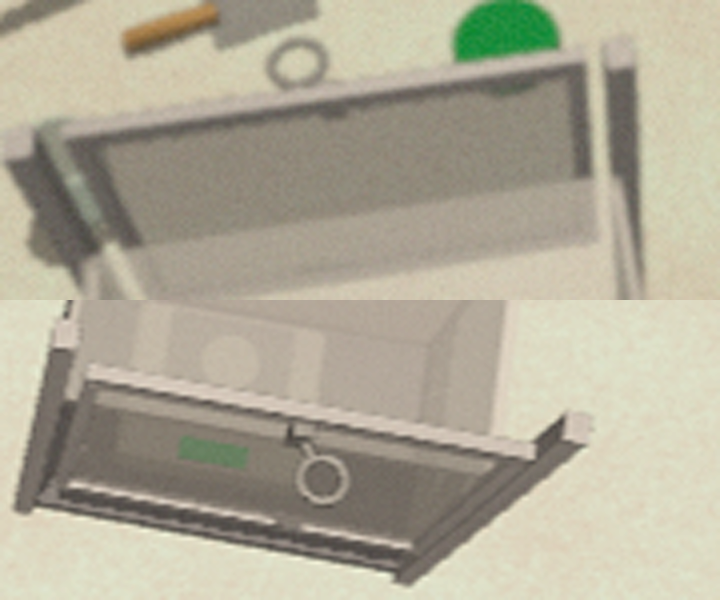

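View pics/b.png

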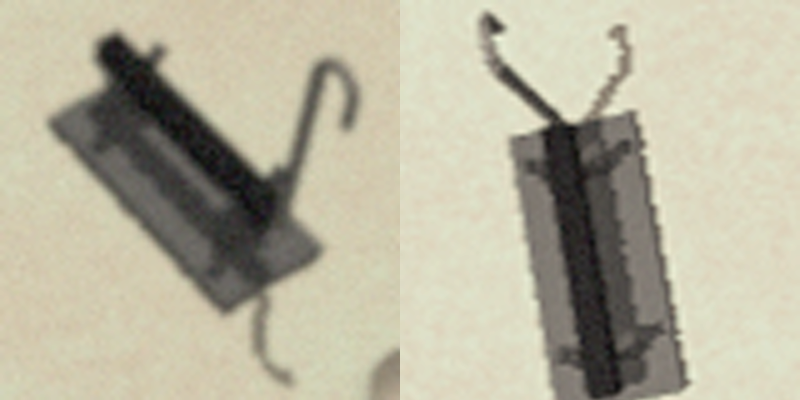

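Scene and top views show the ring at scene px (234,240) and top px (425,150), with its pivot near top px (417,138). The post tops are at scene (315,238) and (164,261). The pole is upright in its rest, with the handle from top px (232,200) to (241,254) and the hook pointing away from the robot.

Run:
```python
from h import *
g=lambda x,y,ox,oy,k:((x+.5)/k-.5+ox,(y+.5)/k-.5+oy)
S=lambda x,y:g(x,y,160,225,4); T=lambda x,y:g(x,y-300,345,105,4)
print("ring",tri(S(298,63),T(322,480)))
print("ring@.33",plane("top",T(322,480),.33),plane("scene",S(298,63),.33))
print("pivot",plane("top",T(291,433),.33))
L=tri(S(620,50),T(65,330));R=tri(S(18,145),T(578,428));print("posts",L,R)
d=L[0]-R[0];print("yaw",np.arctan2(d[1],d[0])-np.pi/2,"mid",(L[0]+R[0])/2)
# handle
for n,(x,y,w,h) in(("top",(222,190,30,75)),("scene",(375,165,45,50))):
    im=cv2.imread(f"pics/{n}0.png");v=im.max(2)[y:y+h,x:x+w]
    m=(v<35).astype(np.uint8);k,l,st,ce=cv2.connectedComponentsWithStats(m)
    i=1+st[1:,4].argmax();pts=np.argwhere(l==i)[:,::-1]+[x,y];b=cv2.minAreaRect(pts.astype(np.float32));print(n,b,st[i])
    bp=cv2.boxPoints(b);o=sorted(range(4),key=lambda j:np.linalg.norm(bp[j]-bp[0]))
    e=[(bp[0]+bp[o[1]])/2,(bp[o[2]]+bp[o[3]])/2]
    for q in e:print(q,plane(n,q,.062))
    P=[plane(n,q,.062)[:2] for q in e];dd=P[0]-P[1];print(np.linalg.norm(dd),np.arctan2(dd[1],dd[0]),(P[0]+P[1])/2)
f=lambda x,y:g(x,y,360,165,5)
print("hooktop",tri(f(333,62),g(487,18,120,175,5)))
```

```text
ring (array([ 0.67531342, -0.28582804,  0.32550839]), np.float64(0.001856869173734578))
ring@.33 [ 0.67358098 -0.28555395  0.33      ] [ 0.67868977 -0.28476922  0.33      ]
pivot [ 0.706874   -0.26426449  0.33      ]
posts (array([ 0.75721426, -0.10131145,  0.37128819]), np.float64(0.00020624688671415866)) (array([ 0.70636043, -0.44759847,  0.36454363]), np.float64(0.002437684883759181))
yaw -0.14581232118170995 mid [ 0.73178734 -0.27445496  0.36791591]
top ((237.76876831054688, 226.4970703125), (54.7405891418457, 12.316634178161621), 81.25383758544922) [  7  10  19  55 400]
[233.60692 199.44505] [0.56028087 0.2932949  0.062     ]
[241.93062 253.54909] [0.38016585 0.24920612 0.062     ]
0.18543258087965336 0.24006087502242526 [0.47022336 0.27125051]
scene ((394.7500305175781, 194.25001525878906), (49.497474670410156, 16.26345443725586), 45.0) [  4   8  37  42 499]
[377.25003 176.75002] [0.39203914 0.23582102 0.062     ]
[412.25003 211.75002] [0.57003768 0.28804566 0.062     ]
0.18550173335177902 -2.856202499439854 [0.48103841 0.26193334]
hooktop (array([0.58379892, 0.29951786, 0.25111576]), np.float64(0.006391476788484442))
```

Run:
```python
from h import *
im=cv2.imread("pics/top0.png").max(2)
for thr in(25,35,45):
  L=[]
  for y in range(203,251):
    x=np.flatnonzero(im[y,222:255]<thr)+222
    if len(x):L.append((y,x.min(),x.max(),len(x)))
  L=np.array(L);c=(L[:,1]+L[:,2])/2;ok=L[:,3]<=np.median(L[:,3])+1
  p=np.polyfit(L[ok,0],c[ok],1);res=c-np.polyval(p,L[:,0])
  P=[plane("top",(np.polyval(p,y),y),.062)[:2] for y in(199.5,253.5)];d=P[0]-P[1]
  print(thr,np.median(L[:,3]),ok.sum(),np.abs(res[ok]).max(),P,np.linalg.norm(d),np.arctan2(d[1],d[0]))
im=cv2.imread("pics/scene0.png").max(2)
for thr in(22,30,40):
  L=[]
  for x in range(382,410):   # column-wise extents
    y=np.flatnonzero(im[165:225,x]<thr)+165
    if len(y):L.append((x,y.min(),y.max(),len(y)))
  L=np.array(L);c=(L[:,1]+L[:,2])/2;ok=L[:,3]<=np.median(L[:,3])+1
  p=np.polyfit(L[ok,0],c[ok],1)
  P=[plane("scene",(x,np.polyval(p,x)),.062)[:2] for x in(382,412)];d=P[1]-P[0]
  print(thr,np.median(L[:,3]),ok.sum(),P,np.arctan2(d[1],d[0]))
print(im[170:225,395])
```

```text
25 6.0 47 0.5820917560539556 [array([0.55971586, 0.30128927]), array([0.38017134, 0.25256964])] 0.18603720070294358 0.2649708624350026
35 7.0 43 2.663756049267306 [array([0.55972864, 0.30101666]), array([0.38019189, 0.25212406])] 0.18607506622075162 0.265878891259791
45 10.0 41 2.143705810986063 [array([0.56022666, 0.29039053]), array([0.38038872, 0.24785734])] 0.18479923646106933 0.23224094742794882
22 8.0 25 [array([0.39454338, 0.25285674]), array([0.54684688, 0.29792194])] 0.28768261850983345
30 11.0 19 [array([0.40557781, 0.24826916]), array([0.54683435, 0.29792777])] 0.3380542281156877
40 19.0 20 [array([0.4154446 , 0.24416703]), array([0.57668581, 0.28404832])] 0.24247290598116292
[140 140 142 139 140 140 140 140 138 140 139 132 111  78  41  21  11  14
  21  17   7   4  10  21  40  54  63  62  49  39  34  31  33  36  36  37
  41  53  61  66  65  65  65  64  60  55  56  73  95 115 131 137 138 139
 140]
```

```bash
cat >> h.py <<'E'
from scipy.spatial.transform import Rotation as Ro
def quat(yaw,flip=0):
    R=Ro.from_euler('z',yaw+np.pi*flip)*Ro.from_euler('x',np.pi)
    q=R.as_quat();return q[[3,0,1,2]]
YP=.268;O=np.array([.4772,.2775]);GX=.012
G=np.array([*(O+GX*np.array([np.cos(YP),np.sin(YP)])),.043])
YH=-.146;RING=np.array([.6755,-.2855,.3265])
def tcp_for_tip(p,yaw,gx=GX):  # tip at p -> tcp with level handle
    d=np.array([np.cos(yaw),np.sin(yaw),0]);return np.asarray(p)-(.120-gx)*d-[0,0,.132]-[0,0,.019]
E
python3 - <<'E'
from h import *
for f in(0,1,-1):
  print(f,[None if x is None else np.round(x,2) for x in(r.solve_ik(G,quat(YP,f)),r.solve_ik(tcp_for_tip(RING+[0,0,.03],YH),quat(YH,f)),r.solve_ik(tcp_for_tip(RING-[0,0,.14],YH),quat(YH,f)))])
j=r.solve_ik(G+[0,0,.2],quat(YP,0))
f=0 if j is not None and abs(j[5])<2.2 else 1
r.move_gripper(.06,20)
r.goto(G+[0,0,.2],quat(YP,f))
print(r.read_time(),f,r.read_tool_pos())
cv2.imwrite("pics/c1.png",np.hstack([cv2.resize(r.capture("scene")[130:270,330:470],(560,560))]))
E
```

```text
0 [array([ 0.46,  0.04,  1.62, -0.  ,  1.48,  1.76]), array([-0.5 ,  0.17,  1.19, -0.  ,  1.78,  1.22]), array([-0.5 ,  0.22,  1.44, -0.  ,  1.48,  1.22])]
1 [array([ 0.46,  0.04,  1.62,  0.  ,  1.48, -1.38]), array([-0.5 ,  0.17,  1.19,  0.  ,  1.78, -1.92]), array([-0.5 ,  0.22,  1.44,  0.  ,  1.48, -1.92])]
-1 [array([ 0.46,  0.04,  1.62,  0.  ,  1.48, -1.38]), array([-0.5 ,  0.17,  1.19,  0.  ,  1.78, -1.92]), array([-0.5 ,  0.22,  1.44,  0.  ,  1.48, -1.92])]
3.6417 0 [0.48914395 0.28004007 0.24294203]
```

Run:
```python
from h import *
r.movel(G+[0,0,.03],max_speed=.15);print(r.read_force())
r.movel(G,max_speed=.06);f0=r.read_force();print(f0,r.read_tool_pos())
r.move_gripper(.0,120);print("gap",r.read_finger_gap(),r.read_gripper_force(),r.read_force(),r.read_ft_torque(),r.read_tool_pos())
for n in("scene","top"):cv2.imwrite(f"pics/g_{n}.png",r.capture(n))
print(r.read_time())
s=cv2.imread("pics/g_scene.png");t=cv2.imread("pics/g_top.png")
cv2.imwrite("pics/c2.png",np.hstack([cv2.resize(s[140:240,350:450],(400,400)),cv2.resize(t[170:270,190:290],(400,400))]))
```

```text
[-0.44240011  0.00603155  0.26663785]
[ 0.25852694 -0.11103028  0.1361656 ] [0.48870617 0.28063211 0.04281218]
gap 0.018091263093982637 117.83643007278442 [-0.79066649 -0.00976184  4.31052591] [1.14024026e-01 1.51062798e-01 1.44929656e-04] [0.4891336  0.28101185 0.04393161]
6.175
```

View pics/c2.png

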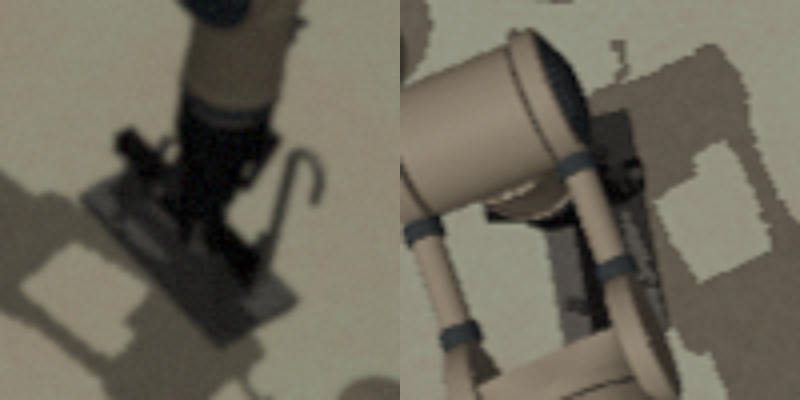

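The handle is gripped squarely at top px (230,225), with the hook clear in the scene view at px (428,180).

Run:
```python
from h import *
r.movel(G+[0,0,.19],max_speed=.15);print("lift",r.read_force(),r.read_ft_torque())
d=np.array([np.cos(YH),np.sin(YH),0])
r.goto(tcp_for_tip(RING+[0,0,.04]-.08*d,YH),quat(YH))
r.movel(tcp_for_tip(RING+[0,0,.03]-.0*d,YH),max_speed=.08)
r.pause(.3)
print(r.read_time(),r.read_tool_pos()-tcp_for_tip(RING+[0,0,.03],YH),r.read_force(),r.read_ft_torque(),r.read_finger_gap())
f=lambda im,x,y:cv2.convertScaleAbs(cv2.resize(im[y:y+100,x:x+100],(400,400),interpolation=cv2.INTER_CUBIC),alpha=1.5,beta=15)
s=r.capture("scene");t=r.capture("top");cv2.imwrite("pics/d_s.png",s);cv2.imwrite("pics/d_t.png",t)
cv2.imwrite("pics/d.png",np.hstack([f(s,185,180),f(t,375,100)]))
print("tip proj",[proj(n,RING+[0,0,.03]) for n in("scene","top")],"ring",[proj(n,RING) for n in("scene","top")])
```

```text
lift [-0.26888739  0.56361872 -2.60290884] [-0.0231583   0.0314983   0.01972293]
11.0 [-1.79753005e-04 -4.49644697e-05  2.51221990e-04] [ 0.0634879   0.28430661 -1.29913237] [ 0.00333977 -0.00618505  0.01735322] 0.018551708599329288
tip proj [array([231.76362583, 233.46482992]), array([427.71729251, 145.75023776])] ring [array([233.82058219, 240.17699574]), array([424.76363105, 149.37557336])]
```

View pics/d.png

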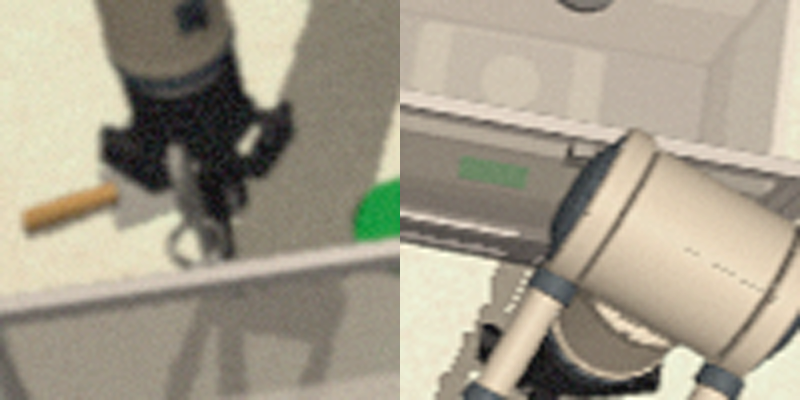

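Run:
```python
from h import *
s=cv2.imread("pics/d_s.png");x,y,k=205,203,12
c=cv2.convertScaleAbs(cv2.resize(s[y:y+48,x:x+64],None,fx=k,fy=k,interpolation=cv2.INTER_CUBIC),alpha=1.9,beta=10)
cv2.imwrite("pics/e.png",c)
d=np.array([np.cos(YH),np.sin(YH),0])
tip=RING+[0,0,.03]
for nm,p in(("tip",tip),("seat",tip-.015*d+[0,0,.038]),("uprighttop",tip-.03*d+[0,0,.028]),("uprightbase",tip-.03*d-[0,0,.132]),("ring",RING)):
  print(nm,(proj("scene",p)-[x,y]+.5)*k)
```

```text
tip [327.16350995 371.57795899]
seat [291.51077499 202.41535632]
uprighttop [297.48903373 170.77962796]
uprightbase [421.42085277 586.10787199]
ring [351.84698628 452.12394884]
```

View pics/e.png

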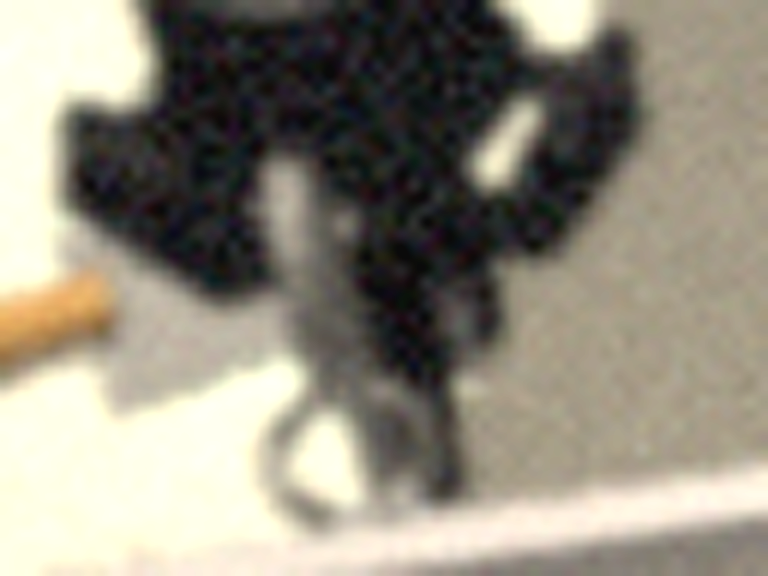

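Ring centre appears at crop px (352,455), matching the estimate. The hook arch is at (285,160), also as predicted, so I'm inserting it with a contact check.

```bash
cat >> h.py <<'E'
D=np.array([np.cos(YH),np.sin(YH),0])
TIP=RING+.0015*D
def F(n=8): return np.mean([r.read_force() for _ in range(n)],0)
def at(dz,v=.05): r.movel(tcp_for_tip(TIP+[0,0,dz],YH),max_speed=v)
E
python3 - <<'E'
from h import *
t=r.read_time();b=F();print("base",b,r.read_time()-t)
at(.010);ok=True
for dz in np.arange(.007,-.0301,-.004):
    at(dz,.04);f=F()-b;print(round(dz,3),np.round(f,2))
    if np.linalg.norm(f)>3: print("contact");ok=False;break
np.save("base.npy",b)
print(r.read_time(),r.read_ft_torque())
E
```

```text
base [-0.06335042  0.12331351 -1.91565265] 0.0
0.007 [-0.59  0.25  0.12]
0.003 [-0.85 -0.81 -0.14]
-0.001 [ 0.81 -0.4  -0.34]
-0.005 [-0.56 -0.21 -0.5 ]
-0.009 [ 0.   -0.29  0.01]
-0.013 [-0.16 -0.17  0.03]
-0.017 [-0.32  0.62 -0.46]
-0.021 [ 1.01 -0.78 -0.48]
-0.025 [ 0.3  -0.18  0.22]
-0.029 [-0.26  0.1  -0.84]
14.15 [ 0.036594    0.01195261 -0.01855326]
```

Run:
```python
from h import *
b=np.load("base.npy");dz=-.029
while dz>-.112:
    step=.003 if dz>-.045 else .008 if dz>-.10 else .003
    dz-=step;at(dz,.04);f=F()-b;print(round(dz,3),np.round(f,2),round(r.read_finger_gap(),4),np.round(r.read_ft_torque(),2))
    if np.linalg.norm(f)>11:break
p=r.read_tool_pos();q=r.read_ee_rot();print(r.read_time(),p-tcp_for_tip(TIP+[0,0,dz],YH))
s=r.capture("scene");cv2.imwrite("pics/f_s.png",s)
cv2.imwrite("pics/f.png",cv2.convertScaleAbs(cv2.resize(s[190:290,170:300],None,fx=5,fy=5,interpolation=cv2.INTER_CUBIC),alpha=1.5,beta=15))
np.save("dz.npy",dz)
```

```text
-0.032 [ 0.45 -0.12 -0.05] 0.0181 [-0.    0.04 -0.  ]
-0.035 [ 0.22 -0.23  2.89] 0.0185 [-0.04 -0.24  0.01]
-0.038 [0.48 0.7  4.05] 0.0184 [-0.07 -0.34  0.02]
-0.041 [1.81 0.09 3.81] 0.0182 [-0.11 -0.38  0.05]
-0.044 [1.46 0.51 3.91] 0.0185 [-0.03 -0.34  0.08]
-0.047 [1.45 0.46 3.16] 0.0185 [-0.07 -0.24 -0.01]
-0.055 [1.15 0.27 1.8 ] 0.0182 [-0.   -0.11  0.02]
-0.063 [0.97 0.62 1.95] 0.0183 [-0.03 -0.21  0.03]
-0.071 [0.51 1.25 1.97] 0.0181 [-0.01 -0.2   0.08]
-0.079 [1.01 0.31 1.9 ] 0.0179 [ 0.   -0.19  0.02]
-0.087 [0.65 0.67 1.9 ] 0.0182 [-0.01 -0.17  0.04]
-0.095 [1.5  0.56 2.03] 0.0184 [ 0.   -0.17  0.04]
-0.103 [ 0.27 -0.06  2.46] 0.0184 [ 0.04 -0.22 -0.01]
-0.106 [ 1.64 -0.13  3.7 ] 0.0184 [-0.07 -0.24  0.09]
-0.109 [1.33 0.04 4.12] 0.0182 [-0.06 -0.26  0.08]
-0.112 [1.04 0.82 3.37] 0.0182 [-0.06 -0.34  0.04]
18.85 [-1.45942461e-04  7.82832114e-05 -2.99790341e-04]
```

View pics/f.png

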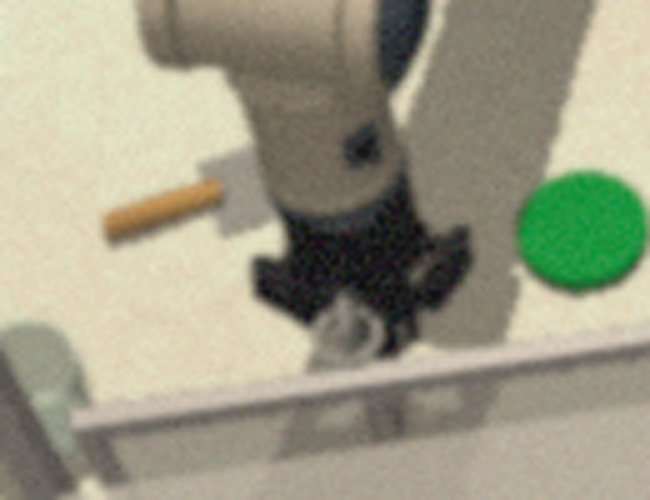

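The hook is seated in the ring at crop px (348,328) and the sash is following. I'm continuing to the stop with force control.

Run:
```python
from h import *
b=np.load("base.npy");dz=float(np.load("dz.npy"))
def Fm():
    a=[]
    for _ in range(4): r.pause(.015);a.append(r.read_force())
    return np.mean(a,0)-b
f=Fm()
while f[2]<13.5 and dz>-.15:
    dz-=.001 if f[2]<6.5 else .0005
    at(dz,.02);f=Fm();print(round(dz,4),np.round(f,1),np.round(r.read_ft_torque()[1],2),flush=True)
t0=r.read_time()
while r.read_time()-t0<2.2:
    f=Fm()
    if f[2]<14.3: dz-=.0003;at(dz,.02)
    elif f[2]>16: dz+=.0003;at(dz,.02)
    else: r.pause(.1)
    print(round(r.read_time()-t0,2),round(dz,4),np.round(f,1))
np.save("dz.npy",dz);print(r.read_time())
```

```text
-0.113 [1.  0.1 3.9] -0.33
-0.114 [1.2 0.3 4.5] -0.35
-0.115 [1.2 0.4 4. ] -0.41
-0.116 [1.6 0.4 4. ] -0.4
-0.117 [ 1.1 -0.2  3.9] -0.36
-0.118 [1.1 0.1 4.4] -0.37
-0.119 [1.4 0.  4.3] -0.42
-0.12 [ 1.8 -0.1  4. ] -0.37
-0.121 [1.1 0.4 4.1] -0.35
-0.122 [1.4 0.8 4.2] -0.41
-0.123 [1.4 0.3 4.3] -0.38
-0.124 [1.5 0.6 6. ] -0.5
-0.125 [2.3 0.4 7.3] -0.68
-0.1255 [1.9 0.5 8.3] -0.69
-0.126 [2.9 0.5 9. ] -0.79
-0.1265 [2.5 0.3 9.5] -0.79
-0.127 [ 3.1  0.6 10.5] -0.94
-0.1275 [ 2.5  0.8 11. ] -0.96
-0.128 [ 3.1  0.7 12.1] -1.02
-0.1285 [ 3.2  0.7 12.9] -1.09
-0.129 [ 3.2  0.7 14. ] -1.14
0.32 -0.1293 [ 2.8  1.  13.9]
0.63 -0.1296 [ 3.1  0.9 13.9]
0.8 -0.1296 [ 3.5  1.1 14.4]
0.97 -0.1296 [ 3.5  0.8 14.7]
1.13 -0.1296 [ 3.4  0.6 14.7]
1.3 -0.1296 [ 3.7  0.9 14.5]
1.62 -0.1299 [ 3.3  0.9 14.2]
1.78 -0.1299 [ 3.5  0.7 14.9]
1.95 -0.1299 [ 3.4  0.6 15. ]
2.12 -0.1299 [ 3.4  0.5 15.3]
2.28 -0.1299 [ 3.3  0.8 14.8]
27.9
```

Run:
```python
from h import *
b=np.load("base.npy")
for dz in(-.1265,-.1235,-.119,-.113):
    at(dz,.03);r.pause(.1);print(dz,np.round(F()-b,2),np.round(r.read_ft_torque(),2))
s=r.capture("scene");cv2.imwrite("pics/i_s.png",s);print(r.read_time())
x,y,k=205,228,12
cv2.imwrite("pics/i.png",cv2.convertScaleAbs(cv2.resize(s[y:y+48,x:x+64],None,fx=k,fy=k,interpolation=cv2.INTER_CUBIC),alpha=1.9,beta=10))
tip=TIP+[0,0,-.113]
for nm,p in(("tip",tip),("seat",tip-.015*D+[0,0,.038]),("archtop",tip-.015*D+[0,0,.046]),("uprighttop",tip-.03*D+[0,0,.028]),("ring",RING-[0,0,.0885])):
  print(nm,(proj("scene",p)-[x,y]+.5)*k)
```

```text
-0.1265 [2.81 0.21 9.44] [-0.12 -0.86  0.05]
-0.1235 [1.96 0.46 5.55] [-0.13 -0.5   0.01]
-0.119 [-0.05  0.54 -0.77] [-0.01  0.02 -0.01]
-0.113 [ 0.04  0.47 -0.69] [ 0.03  0.06 -0.05]
29.5167
tip [436.37987534 432.66168352]
seat [406.07472176 286.08247481]
archtop [400.26600016 266.89461249]
uprighttop [409.84093509 251.9063087 ]
ring [418.85867869 370.79343536]
```

View pics/i.png

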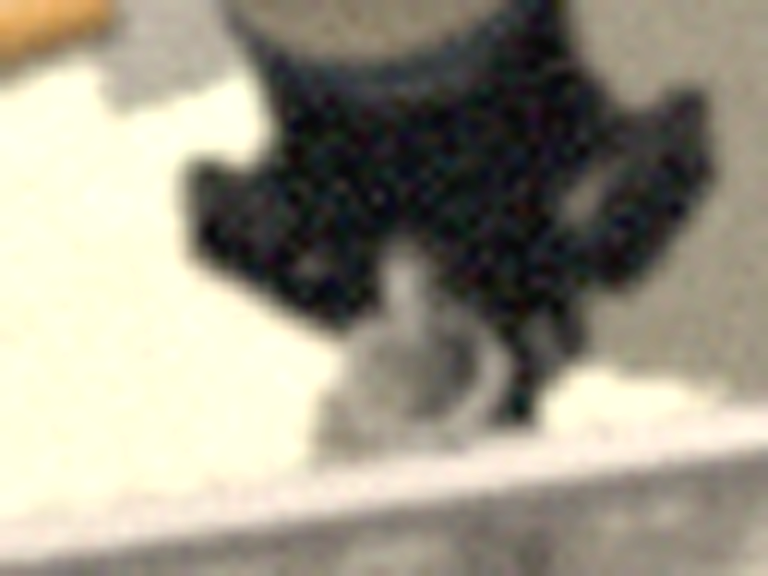

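Hook arch is at crop px (400,245) and lies loosely in the ring at (420,365), so the pole did not slip. Now I raise it out and check forces.

Run:
```python
from h import *
b=np.load("base.npy");ok=True
for dz in np.append(np.arange(-.108,-.076,.004),[-.07,-.055]):
    at(dz,.03);r.pause(.03);f=F()-b;print(round(dz,3),np.round(f,1))
    if np.linalg.norm(f)>3.2: print("catch");ok=False;break
if ok:
    r.movel(tcp_for_tip(TIP+[0,0,-.045]-.09*D,YH),max_speed=.1);print(np.round(F()-b,1))
    s=r.capture("scene");t=r.capture("top");cv2.imwrite("pics/j_s.png",s);cv2.imwrite("pics/j_t.png",t)
    f=lambda im,x,y:cv2.convertScaleAbs(cv2.resize(im[y:y+110,x:x+80],(400,550),interpolation=cv2.INTER_CUBIC),alpha=1.5,beta=15)
    cv2.imwrite("pics/j.png",np.hstack([f(s,200,190),f(t,385,80)]))
print(r.read_time(),r.read_ft_torque())
```

```text
-0.108 [-0.3 -0.2 -1.2]
-0.104 [ 0.2  0.  -0.4]
-0.1 [-0.  -0.1 -0. ]
-0.096 [ 0.1 -0.2 -0.4]
-0.092 [ 0.5 -0.  -0.1]
-0.088 [-0.  -0.4 -0.8]
-0.084 [-0.2 -0.3  0.1]
-0.08 [-0.3  0.3 -0.7]
-0.07 [ 0.3 -0.4 -0.5]
-0.055 [-0.2  0.1 -0. ]
[ 0.1 -0.3 -1.1]
34.4417 [0.01108462 0.02882993 0.01413166]
```

View pics/j.png

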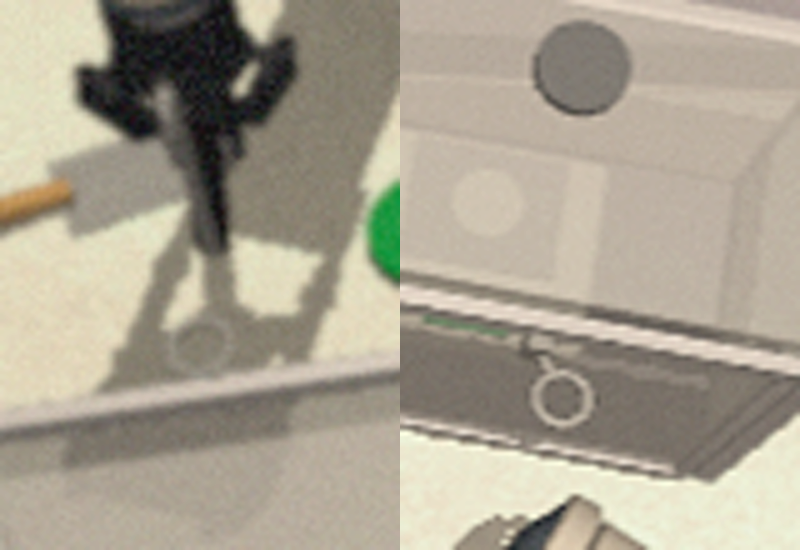

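The hook is out of the ring: ring at scene px (240,258), top px (417,159). Returning the pole.

Run:
```python
from h import *
print("ring now",tri((240,258),(416.8,159)))
b=np.load("base.npy")
p=r.read_tool_pos();p[2]=.235;r.movel(p,max_speed=.15)
r.goto(G+[0,0,.19],quat(YP));r.pause(.2);print(F()-b)
r.movel(G+[0,0,.04],max_speed=.12)
for dz in(.030,.022,.014,.008,.005,.003,.0015,.0005):
    r.movel(G+[0,0,dz],max_speed=.04);r.pause(.05);f=F()-b;print(dz,np.round(f,1))
    if np.linalg.norm(f)>4: break
print(r.read_time(),r.read_tool_pos()-G)
```

```text
ring now (array([ 0.67524473, -0.28430463,  0.23900563]), np.float64(0.0011523509636565852))
[ 0.09209421 -0.30093488 -0.04188952]
0.03 [ 0.2 -0.3  0.1]
0.022 [-0.3 -0.2 -1.3]
0.014 [-0.3 -0.2 -0. ]
0.008 [ 0.3 -0.5 -0.8]
0.005 [-0.2  1.1 -1. ]
0.003 [ 0.2  1.2 -0.4]
0.0015 [-0.2  0.  -0.6]
0.0005 [-0.6 -0.4  2.7]
41.6333 [1.86176571e-04 8.84380013e-05 9.24155392e-04]
```

Run:
```python
from h import *
r.move_gripper(.05,20);r.pause(.2);print(r.read_finger_gap(),F())
r.movel(G+[0,0,.05],max_speed=.06);r.movel(G+[0,0,.2],max_speed=.15)
r.move_j([-1.316,0.091,1.231,0,1.82,-0.057]);r.pause(.3)
s=r.capture("scene");t=r.capture("top");print(r.read_time())
f=lambda im,x,y:cv2.convertScaleAbs(cv2.resize(im[y:y+100,x:x+100],(400,400)),alpha=1.4,beta=15)
cv2.imwrite("pics/k.png",np.hstack([f(s,345,150),cv2.resize(t[60:280,140:500],(400,400))]))
t0=cv2.imread("pics/top0.png");d=cv2.absdiff(t,t0).max(2)>40
for st in cv2.connectedComponentsWithStats(d.astype(np.uint8))[2][1:]:
    if st[4]>8:print(st)
```

```text
0.04970260207218282 [0.33836877 0.04583024 0.63515563]
47.9333
[365 125  88  17 165]
[363 133  59  15 191]
[454 141  19   8  46]
[475 141   4   4  13]
[422 145   8   3  17]
[431 145  36  10 120]
[362 150  49  11  72]
[356 157  88  19 206]
[412 161  10   4  15]
[423 162  25   5  34]
[220 186  14  14  16]
[554 327   9   2  14]
[530 330   7   5  30]
[505 336  13   5  32]
```

View pics/k.png

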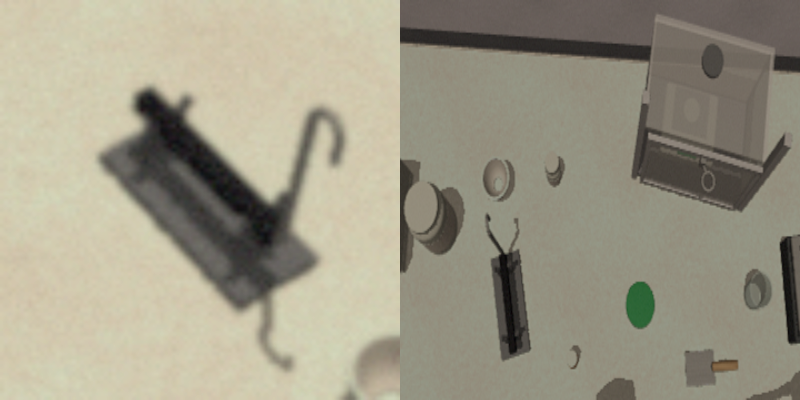

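The pole lies in both notches (scene px about (397,197)). The sash is down, and apart from the arm's own shadow nothing else differs from the first picture.

```bash
python3 -c "
from cell import r
print(r.sign_off())"
```

```text
the job is handed in; nothing more can be done
None
```

I hooked the ring, drew the sash down to its stop and held it at about 15 N for two seconds, then unhooked, laid the pole back in its notches and handed the job in at about 48 s, with the bystanders where they were.

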